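# Wind the grooming bench's lift wheel one turn

### The arm

A 7-joint arm with a two-finger parallel gripper is mounted at the origin on the work surface. World frame = base frame: x ahead of the robot, y to its left, z up, the work surface at z = 0. Lengths are in m, angles in rad, forces in N, time in s.
With the tool pointing down it reaches from about 0.425 to 0.875 m from the base axis. Payload 4.7 kg.
Tool frame: the origin (TCP) lies at the very end of the fingers, on their centre line; the grasp point (between the pads) lies 19 mm behind it; z points along the fingers, y is the line along which they close (so a half turn about z gives the same grasp; the last joint's range is limited). The gripper opens to 87 mm and grips with 3 to 60 N. Pads are 19 mm wide; open, the fingers measure 117 mm over their backs; the gripper's body (75 mm by 190 mm) begins 51 mm behind the grasp point.
Start: joints at [-1.17, 0.321, -0.07, 1.45, 0.023, 1.371, -0.057], TCP at [0.245, 0.602, 0.189] pointing down, gripper open.
Joint ranges: [-2.86, 2.86], [-0.3, 2.09], [-1.38, 1.24], [0.06, 2.45], [-1.56, 4.7], [0.09, 2.05], [-2.69, 2.69]. Speed limits (rad/s): [2.57, 2.57, 3.14, 3.14, 3.14, 3.14, 3.14].

### API

Orientations are given as a unit quaternion [w, x, y, z].
In Python, from workcell import manip gives the robot as it stands.
- The arm moves only by the tool send_rows, never from a script. Its argument "targets" is a list of rows, each an object of numbers: "wx", "wy", "wz": the turn, a rotation vector about the tool's x, y, z in degrees; "tx", "ty", "tz": the shift along the tool's x, y, z in mm; "hand": the gripper command: -1 is shut, 1 is fully open, values between are in proportion. In form: [{"wx": .., "wy": .., "wz": .., "tx": .., "ty": .., "tz": .., "hand": ..}, ...]. A call has 1 to 12 rows; each row is the pose to reach, as a shift and turn from the pose commanded when the call began, along the tool's axes at that moment; what a row does not reach only later rows make up. A row lasts 1/10 s, in which the tool goes at most 50 mm and 8.59 degrees, less where a joint would pass 70% of its speed; a pose out of reach is approached as far as the arm can. A call with a gripper value outside its range is refused whole. The fingers move at their own pace and stop on an object; "squeeze" is the grip in N (left out, the last holds). Time passes only in rows, so rows that repeat a pose let the fingers close. It gives the time, the measured TCP pose, the force and the opening at its end, in the units of the state.
- manip.get_state(): the state, without advancing time (a new reading comes with each control period).
- manip.camera(name): name is "scene" or "top"; returns a dict with "color" (480x640x3 uint8, red, green, blue), "range_z" (480x640 float32, m along the optical axis (not along the pixel's ray), 0 where there is no reading), "fx", "fy", "cx", "cy" (pixels), "rvec" (rotation vector, rad) and "tvec" (3), from world to camera coordinates, as OpenCV has them. Camera axes: x right, y down, z forward; pixel columns grow to the right and rows downward; lengths in m; the calibration is good to about 2 mm. A picture is of the moment at which its call begins.
- manip.finish_job(): hands the job in, once; it reports no verdict.
The state is a dict: "time_s": time; "joint_pos": joint angles; "joint_velocities": joint speeds; "joint_torque": joint torques, N m; "tool_pos": TCP position; "ee_rot": TCP orientation; "ft_force": force on the tool from outside, world axes, zero at the start; "moment": the same for the moment, N m; "opening": finger opening in m.
Only numpy, scipy, OpenCV 4.12 (cv2) and the standard library are available. Lean on these libraries where they do the work, as an engineer would, in place of code of your own. Each camera call takes 0.05 s, during which the arm holds its last target. There are 200 camera calls.

### The job

Raise the grooming bench by one step: wind the larger of its two handwheels one full turn clockwise (seen from above), so that its knob comes back to where it began, and let go. Leave the smaller handwheel as it is.

Things in the scene. Friction and masses are not known exactly. Their poses are not given: they have to be found in the camera images.
- lift_wheel (a joint): Angle of the larger handwheel: a flat aluminium three-spoke wheel, 178 mm across, turning about a vertical axis on a grey gearbox block (110 x 110 x 55 mm high) fixed to the bench. The value in rad grows clockwise seen from above; one full turn adds 6.28; it starts anywhere from -1.5 to 1.5 and has no stop within one and a half turns. It turns stiffly enough to stay where it is left (0.12 N m, about 1.5 N at the knob).
- lift_knob (a point): Centre of the top face of the larger wheel's upright crank knob: a black cylinder 24 mm in diameter and 55 mm tall, standing on the rim, top 154 mm above the bench and foot 99 mm above it (the rim's top is at 94 mm). The knob circles the hub at a radius of 80 mm. It revolves freely on its own pin, so it can be held firmly, without turning the hand, while the wheel is wound.
- lift_hub (a point): Top centre of the larger wheel's hub, on its vertical turning axis, 105 mm above the bench.
- tilt_knob (a point): Centre of the top face of the smaller handwheel's knob (leave alone): black cylinder 18 mm in diameter, 42 mm tall, top 141 mm above the bench, on a wheel of the same build only 104 mm across, on an equal grey block, its knob 45 mm from its own axis. Which wheel stands left or right varies; their axes are at least 260 mm apart.
Mind the look-alikes: they are no part of the job. What is shaped like the part that bears lift_wheel but brown is not meant.

How it is judged:
By the outcome, as a careful person would: the job done as asked, in the order asked, and still so for the second after the job is handed in, with the robot touching nothing.
It also fails if it takes over 58 s, if anything falls off the work surface, if the arm or the gripper's body presses on something with over 40 N, if the wrist force passes 120 N, or if a joint passes its speed limit or range.

## Working session

There is one attempt and no reset: what is moved stays moved. The work goes in short steps, Python scripts to look and compute and a tool call to move; the robot and the scene stay as the last step left them, time stands still between calls to the robot, and variables do not carry over. Pictures are saved under pics/ and viewed, on a budget of 10 in all, crops included, one or two more only if the job needs it, and the job is handed in when it is done.

Besides the shell and the picture viewer there is one more tool, called after "Call:" by a JSON object that holds its "method" and its "body", one argument or row to a line. send_rows: Moves the arm, as the interface text tells. Its arguments: {"type":"object","properties":{"targets":{"type":"array"},"squeeze":{"type":"number"}},"required":["targets"]}

```bash
mkdir -p pics
cat > h.py <<'E'
import numpy as np, cv2
from workcell import manip
from scipy.spatial.transform import Rotation as R
def cam(n):
    c=manip.camera(n); c['R']=cv2.Rodrigues(np.array(c['rvec'],float))[0]; c['t']=np.array(c['tvec'],float).ravel(); return c
def ray(c,u,v,z):
    d=c['R'].T@np.array([(u-c['cx'])/c['fx'],(v-c['cy'])/c['fy'],1]); o=-c['R'].T@c['t']
    return o+d*(z-o[2])/d[2]
def cloud(c):
    v,u=np.mgrid[:480,:640]; z=c['range_z']
    p=np.stack([(u-c['cx'])/c['fx']*z,(v-c['cy'])/c['fy']*z,z],-1)
    return (p-c['t'])@c['R']
def proj(c,p):
    q=c['R']@np.array(p)+c['t']; return c['fx']*q[0]/q[2]+c['cx'],c['fy']*q[1]/q[2]+c['cy']
def save(c,n): cv2.imwrite('pics/'+n,c['color'][:,:,::-1])
E
python3 - <<'E'
from h import *
for n in('top','scene'):
    c=cam(n); save(c,n+'0.png'); print(n,-c['R'].T@c['t'],c['fx'])
s=manip.get_state(); print(s)
E
```

```text
top [ 0.38652831 -0.08808116  1.00685985] 448.77742493927764
scene [ 1.12226842 -0.05329929  0.55052127] 472.335123485059
{'time_s': 0.1, 'joint_pos': array([-1.16986933,  0.32172257, -0.07008724,  1.45152619,  0.02261581,
        1.37079029, -0.05690525]), 'joint_velocities': array([ 1.64903183e-04, -9.30508200e-04, -1.90746769e-03, -1.97215464e-03,
        1.55778745e-04,  3.32281073e-04, -2.02787229e-05]), 'joint_torque': array([-1.48413219e-04, -4.92572844e+01, -4.05778997e-01, -3.13398206e+01,
       -6.40445855e-02,  3.94687825e-02,  8.31016860e-05]), 'tool_pos': array([0.24506351, 0.60145567, 0.18800149]), 'ee_rot': array([-1.06932047e-04,  1.92196272e-01,  9.81356156e-01, -8.22906077e-04]), 'ft_force': array([ 0.21650884,  0.33140901, -0.28727518]), 'moment': array([-0.01309997, -0.01386953,  0.0642838 ]), 'opening': 0.08707712748454326}
```

View pics/top0.png

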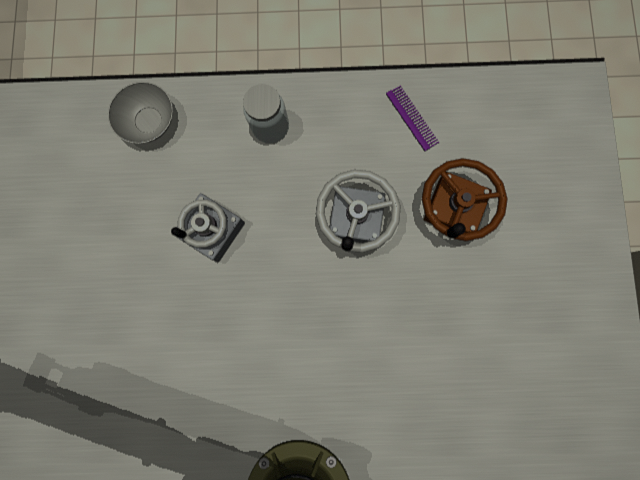

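View pics/scene0.png

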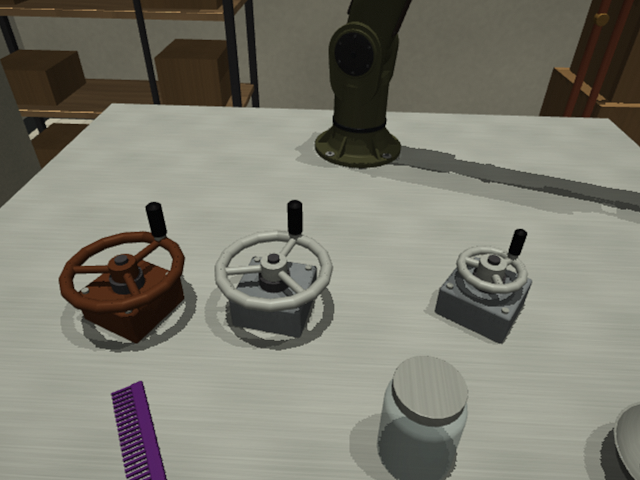

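Candidates in top view: aluminium large wheel, hub (358,209) and knob (347,243), is the one meant. The brown twin (461,199) and the small wheel (200,222) are look-alikes. In the scene view the target's hub is at (273,262) and its knob at (295,218).

Run:
```python
from h import *
hub=None
for n,(u0,u1,v0,v1) in (('top',(310,405,165,262)),('scene',(205,340,190,340))):
    c=cam(n); P=cloud(c); m=np.zeros((480,640),bool); m[v0:v1,u0:u1]=1
    dark=(c['color'].max(2)<60)&m
    k=dark&(P[...,2]>.11)&(P[...,2]<.17); p=P[k]
    t=p[p[:,2]>.148]
    print(n,'knob n',len(p),'mean',p.mean(0),'ztop',p[:,2].max(),'top',len(t),t.mean(0), np.ptp(t,axis=0))
    rim=m&(c['color'].min(2)>90)&(P[...,2]>.08)&(P[...,2]<.098); r=P[rim]
    (cx,cy),rad=cv2.minEnclosingCircle(r[:,:2].astype(np.float32)); print('rim circle',cx,cy,rad,len(r))
    A=np.c_[2*r[:,:2],np.ones(len(r))]
    h=m&(P[...,2]>.099)&(P[...,2]<.108)&(np.hypot(P[...,0]-cx,P[...,1]-cy)<.03); print('hub',P[h].mean(0),h.sum())
    if n=='top':
        g=c['color'][165:262,310:405,::-1]; cv2.imwrite('pics/crop.png',cv2.resize(g,None,fx=6,fy=6))
        v,u=np.nonzero(k); print('px',u.mean(),v.mean(),u.min(),u.max(),v.min(),v.max())
```

```text
top knob n 143 mean [ 0.50779763 -0.11500654  0.14823626] ztop 0.15717353632355963 top 114 [ 0.50966847 -0.11529787  0.15283714] [0.02316104 0.0215533  0.00901013]
rim circle 0.5856179594993591 -0.14144521951675415 0.08802982419729233 1885
hub [ 0.58539705 -0.14142848  0.10202689] 188
px 347.1468531468532 243.14685314685315 341 353 236 250
scene knob n 389 mean [ 0.51796652 -0.11438464  0.1353748 ] ztop 0.15462742433367524 top 108 [ 0.51415541 -0.11467353  0.15171795] [0.02014801 0.02067351 0.00649929]
rim circle 0.5868074297904968 -0.14118538796901703 0.08860352635383606 3160
hub [ 0.58923509 -0.14092872  0.10230045] 154
```

View pics/crop.png

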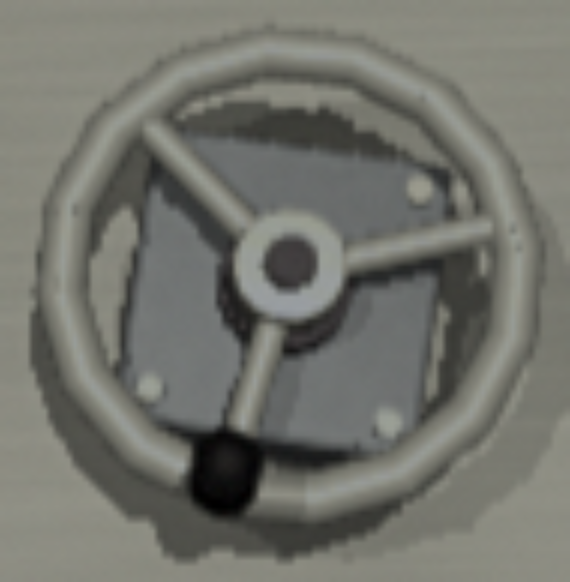

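The crop confirms it: an aluminium rim with the black knob at crop (227,475). The hub is at about (0.586,-0.141) and the knob at (0.5105,-0.115). They are 80 mm apart, as specified. Moving above it now.

Call:
{"method": "send_rows", "body": {
  "targets": [
    {"tx":-324,"ty":-172,"tz":-17,"hand":1},
    {"tx":-324,"ty":-172,"tz":-17,"hand":1},
    {"tx":-324,"ty":-172,"tz":-17,"hand":1},
    {"tx":-324,"ty":-172,"tz":-17,"hand":1},
    {"tx":-324,"ty":-172,"tz":-17,"hand":1},
    {"tx":-324,"ty":-172,"tz":-17,"hand":1},
    {"tx":-324,"ty":-172,"tz":-17,"hand":1},
    {"tx":-516,"ty":-564,"tz":-17,"hand":1},
    {"tx":-516,"ty":-564,"tz":-17,"hand":1},
    {"tx":-516,"ty":-564,"tz":-17,"hand":1},
    {"tx":-516,"ty":-564,"tz":-17,"hand":1},
    {"tx":-516,"ty":-564,"tz":-17,"hand":1}
  ]
}}

```text
$.targets[0]: bad value
```

Call:
{"method": "send_rows", "body": {
  "targets": [
    {"wx":0,"wy":0,"wz":0,"tx":-324,"ty":-172,"tz":-17,"hand":1},
    {"wx":0,"wy":0,"wz":0,"tx":-324,"ty":-172,"tz":-17,"hand":1},
    {"wx":0,"wy":0,"wz":0,"tx":-324,"ty":-172,"tz":-17,"hand":1},
    {"wx":0,"wy":0,"wz":0,"tx":-324,"ty":-172,"tz":-17,"hand":1},
    {"wx":0,"wy":0,"wz":0,"tx":-324,"ty":-172,"tz":-17,"hand":1},
    {"wx":0,"wy":0,"wz":0,"tx":-324,"ty":-172,"tz":-17,"hand":1},
    {"wx":0,"wy":0,"wz":0,"tx":-324,"ty":-172,"tz":-17,"hand":1},
    {"wx":0,"wy":0,"wz":0,"tx":-516,"ty":-564,"tz":-17,"hand":1},
    {"wx":0,"wy":0,"wz":0,"tx":-516,"ty":-564,"tz":-17,"hand":1},
    {"wx":0,"wy":0,"wz":0,"tx":-516,"ty":-564,"tz":-17,"hand":1},
    {"wx":0,"wy":0,"wz":0,"tx":-516,"ty":-564,"tz":-17,"hand":1},
    {"wx":0,"wy":0,"wz":0,"tx":-516,"ty":-564,"tz":-17,"hand":1}
  ]
}}

```text
time_s: 1.4
tool_pos: [0.4919, 0.0827, 0.2057]
ee_rot: [0.0, 0.192, 0.981, 0.0]
ft_force: [0.7, 0.8, -0.0]
opening: 0.0869
```

Call:
{"method": "send_rows", "body": {
  "targets": [
    {"wx":0,"wy":0,"wz":0,"tx":-82,"ty":-167,"tz":0,"hand":1},
    {"wx":0,"wy":0,"wz":0,"tx":-82,"ty":-167,"tz":0,"hand":1},
    {"wx":0,"wy":0,"wz":0,"tx":-82,"ty":-167,"tz":0,"hand":1},
    {"wx":0,"wy":0,"wz":0,"tx":-82,"ty":-167,"tz":0,"hand":1},
    {"wx":0,"wy":0,"wz":0,"tx":-82,"ty":-167,"tz":0,"hand":1},
    {"wx":0,"wy":0,"wz":0,"tx":-82,"ty":-167,"tz":0,"hand":1}
  ]
}}

```text
time_s: 2.0
tool_pos: [0.5048, -0.1015, 0.2055]
ee_rot: [-0.0, 0.193, 0.981, 0.0]
ft_force: [0.7, 0.3, 0.2]
opening: 0.0873
```

Run:
```python
from h import *
c=cam('scene'); s=manip.get_state(); print(s['tool_pos'],s['joint_pos']); P=cloud(c)
# tips: plane z=tcp ; mark predicted TCP and knob top
for p in (s['tool_pos'],[.5105,-.115,.154]):
    cv2.circle(c['color'],tuple(int(round(x)) for x in proj(c,p)),3,(255,0,0),1); print(proj(c,p))
save(c,'above.png')
```

```text
[ 0.50498864 -0.10001479  0.20541978] [-0.36997497  0.01349082  0.52327941  1.77441618 -0.00766488  1.35592621
  1.33935171]
(np.float64(304.0020139101612), np.float64(171.24892763513432))
(np.float64(294.2537977691047), np.float64(202.02127778731295))
```

View pics/above.png

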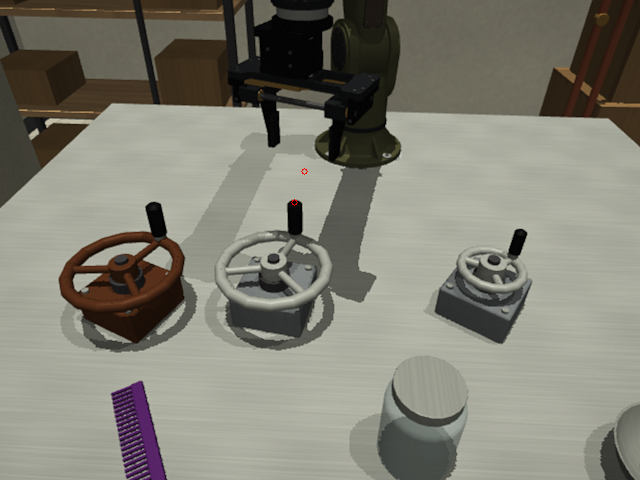

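The hand is over the knob's column, but the projected TCP (304,171) is about 18 px below the visible fingertip midpoint (305,153). I'll check this with depth before descending.

Run:
```python
from h import *
s=manip.get_state(); print(s['tool_pos'])
c=cam('scene'); P=cloud(c)
m=np.zeros((480,640),bool); m[105:165,255:350]=1
k=m&(c['color'].max(2)<90)&(P[...,2]>.15)
p=P[k]; zmin=p[:,2].min(); print('zmin',zmin)
v,u=np.nonzero(k); 
for a,b in((255,300),(315,350)):
    q=p[(u>=a)&(u<b)]; z0=np.percentile(q[:,2],1); t=q[q[:,2]<z0+.015]; print(z0,t.mean(0),len(t),t.min(0),t.max(0))
    i=(u>=a)&(u<b); print('lowest px',u[i][v[i].argmax()],v[i].max())
print([proj(c,np.array(s['tool_pos'])+[.377*d,.926*d,0]) for d in(-.05,.05)])
c=cam('top'); P=cloud(c); save(c,'top1.png'); print('top tcp px',proj(c,s['tool_pos']))
```

```text
[ 0.50498864 -0.10001479  0.20541978]
zmin 0.23819080498942719
0.23993425165009688 [ 0.49190788 -0.14367591  0.24689964] 123 [ 0.47755881 -0.15158819  0.23933238] [ 0.49921119 -0.1369647   0.25487553]
lowest px 273 147
0.24005195976432644 [ 0.5286927  -0.05570501  0.24690216] 119 [ 0.51507464 -0.06332317  0.2381908 ] [ 0.53618213 -0.04780646  0.25479882]
lowest px 332 162
[(np.float64(274.53939432261956), np.float64(164.139351851929)), (np.float64(334.8891925205909), np.float64(178.70226138937744))]
top tcp px (np.float64(339.7253534742623), np.float64(240.49263990191128))
```

View pics/top1.png

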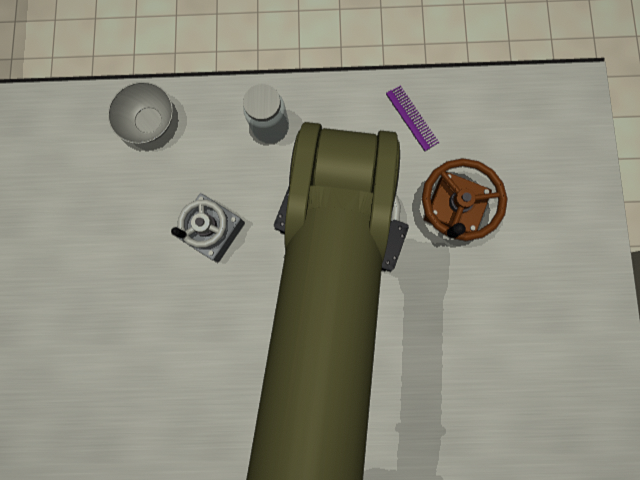

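Call:
{"method": "send_rows", "body": {
  "targets": [
    {"wx":0,"wy":0,"wz":0,"tx":-11,"ty":-12,"tz":0,"hand":-0.6},
    {"wx":0,"wy":0,"wz":0,"tx":-11,"ty":-12,"tz":0,"hand":-0.6},
    {"wx":0,"wy":0,"wz":0,"tx":-11,"ty":-12,"tz":0,"hand":-0.6},
    {"wx":0,"wy":0,"wz":0,"tx":-11,"ty":-12,"tz":0,"hand":-0.6},
    {"wx":0,"wy":0,"wz":0,"tx":-11,"ty":-12,"tz":0,"hand":-0.6},
    {"wx":0,"wy":0,"wz":0,"tx":-11,"ty":-12,"tz":0,"hand":-0.6},
    {"wx":0,"wy":0,"wz":0,"tx":-11,"ty":-12,"tz":0,"hand":-0.6},
    {"wx":0,"wy":0,"wz":0,"tx":-11,"ty":-12,"tz":0,"hand":-0.6}
  ],
  "squeeze": 20
}}

```text
time_s: 2.95
tool_pos: [0.5107, -0.116, 0.2056]
ee_rot: [0.0, 0.192, 0.981, 0.0]
ft_force: [-0.2, -0.1, -0.0]
opening: 0.0314
```

```bash
cat > tip.py <<'E'
from h import *
s=manip.get_state(); print(s['tool_pos'],s['opening'],s['ft_force'])
c=cam('scene'); P=cloud(c)
u,v=proj(c,s['tool_pos']); x,y=int(u),int(v)
m=np.zeros((480,640),bool); m[max(y-70,0):y+10,x-60:x+60]=1
k=m&(c['color'].max(2)<90)&(P[...,2]>.165)&(np.hypot(P[...,0]-s['tool_pos'][0],P[...,1]-s['tool_pos'][1])<.08)
p=P[k]; z0=np.percentile(p[:,2],1); t=p[p[:,2]<z0+.012]; print('tip z',z0,'mean',t.mean(0),t.min(0),t.max(0))
w=c['color'][max(y-110,0):y+90,x-100:x+100,::-1]; cv2.imwrite('pics/tip.png',cv2.resize(w,None,fx=3,fy=3))
E
python3 tip.py
```

```text
[ 0.51070607 -0.11603951  0.20562093] 0.03141010023483065 [-0.16551923 -0.07276185 -0.0330862 ]
tip z 0.24048058635008565 mean [ 0.51586196 -0.11670488  0.24594725] [ 0.49712966 -0.14227384  0.23776457] [ 0.53101789 -0.09068457  0.25247551]
```

View pics/tip.png

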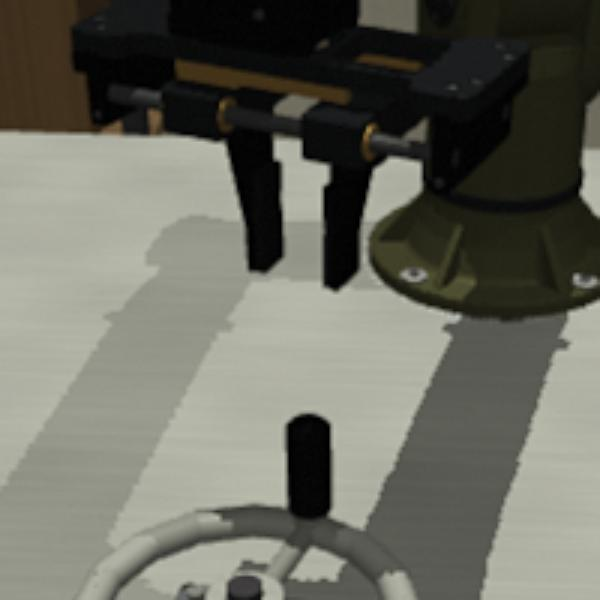

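The camera puts the fingertips at z≈0.240 while the state says 0.206, yet x and y agree and the wheel heights match the spec. I'll descend in stages and check contact and the tips by camera.

Call:
{"method": "send_rows", "body": {
  "targets": [
    {"wx":0,"wy":0,"wz":0,"tx":0,"ty":0,"tz":0,"hand":0.4},
    {"wx":0,"wy":0,"wz":0,"tx":0,"ty":0,"tz":0,"hand":0.4},
    {"wx":0,"wy":0,"wz":0,"tx":0,"ty":0,"tz":0,"hand":0.4},
    {"wx":0,"wy":0,"wz":0,"tx":0,"ty":0,"tz":30,"hand":0.4},
    {"wx":0,"wy":0,"wz":0,"tx":0,"ty":0,"tz":50,"hand":0.4},
    {"wx":0,"wy":0,"wz":0,"tx":0,"ty":0,"tz":70,"hand":0.4},
    {"wx":0,"wy":0,"wz":0,"tx":0,"ty":0,"tz":82,"hand":0.4},
    {"wx":0,"wy":0,"wz":0,"tx":0,"ty":0,"tz":90,"hand":0.4},
    {"wx":0,"wy":0,"wz":0,"tx":0,"ty":0,"tz":90,"hand":0.4},
    {"wx":0,"wy":0,"wz":0,"tx":0,"ty":0,"tz":90,"hand":0.4}
  ]
}}

```text
time_s: 4.0
tool_pos: [0.5113, -0.1163, 0.1163]
ee_rot: [0.001, 0.192, 0.981, 0.0]
ft_force: [0.1, 0.0, 1.4]
opening: 0.0605
```

```bash
sed -i 's/>.165/>.12/' tip.py; python3 tip.py
```

```text
[ 0.51128621 -0.11628782  0.11626944] 0.06046266848012241 [0.09125853 0.03618984 1.39527108]
tip z 0.12336144544194334 mean [ 0.51959845 -0.11416468  0.12761598] [ 0.51251424 -0.12475052  0.12016074] [ 0.52427081 -0.10444896  0.1352918 ]
```

View pics/tip.png

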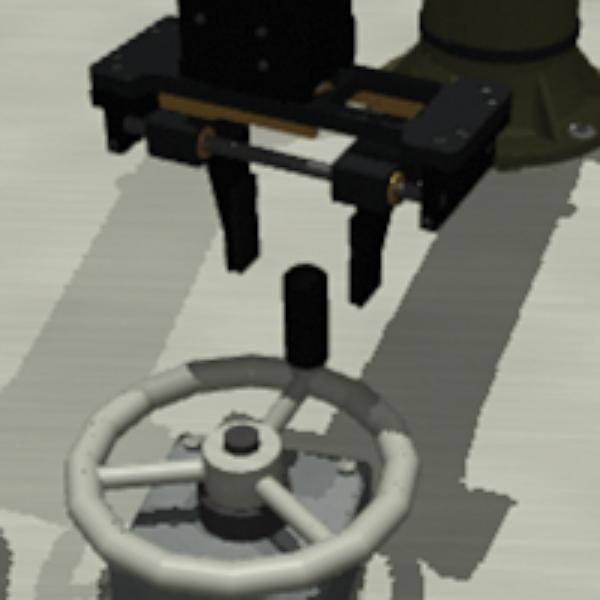

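Tips are now level with the knob top (about 0.15), straddling it with no contact, so the 34 mm offset is real. Going 33 mm lower puts the tips at about 0.117, above the rim (0.094).

Call:
{"method": "send_rows", "body": {
  "targets": [
    {"wx":0,"wy":0,"wz":0,"tx":0,"ty":0,"tz":10,"hand":0.4},
    {"wx":0,"wy":0,"wz":0,"tx":0,"ty":0,"tz":20,"hand":0.4},
    {"wx":0,"wy":0,"wz":0,"tx":0,"ty":0,"tz":28,"hand":0.4},
    {"wx":0,"wy":0,"wz":0,"tx":0,"ty":0,"tz":33,"hand":0.4},
    {"wx":0,"wy":0,"wz":0,"tx":0,"ty":0,"tz":33,"hand":0.4}
  ]
}}

```text
time_s: 4.55
tool_pos: [0.5099, -0.1161, 0.0815]
ee_rot: [-0.001, 0.192, 0.981, -0.0]
ft_force: [-0.2, 0.3, 0.6]
opening: 0.0609
```

Run:
```python
from h import *
s=manip.get_state(); print(s['tool_pos'],s['ft_force'])
c=cam('scene');P=cloud(c); t=np.array(s['tool_pos'])
k=(c['color'].max(2)<90)&(np.hypot(P[...,0]-t[0],P[...,1]-t[1])<.06)&(P[...,2]>.09)&(P[...,2]<.15)
tx,ty=np.array([-.926,.377]),np.array([.377,.926])
d=P[k][:,:2]-t[:2]; a=d@tx; b=d@ty; z=P[k][:,2]
for lo,hi in((-.06,-.022),(-.022,.022),(.022,.06)):
    i=(b>lo)&(b<hi); print(lo,i.sum(),'zmin',np.percentile(z[i],2),'b range',np.percentile(b[i],[3,97]),'a',np.percentile(a[i],[3,97]))
```

```text
[ 0.50990609 -0.11605142  0.08145906] [-0.15103545  0.31444419  0.6424388 ]
-0.06 282 zmin 0.09102154851115231 b range [-0.04948832 -0.02531941] a [-0.02749472  0.00724638]
-0.022 507 zmin 0.09029385504961585 b range [-0.01804431  0.01721487] a [-0.01293638  0.00082742]
0.022 296 zmin 0.09045762722450397 b range [0.02502104 0.05313166] a [-0.0209202   0.00915455]
```

Call:
{"method": "send_rows", "body": {
  "targets": [
    {"wx":0,"wy":0,"wz":0,"tx":0,"ty":0,"tz":0,"hand":-1},
    {"wx":0,"wy":0,"wz":0,"tx":0,"ty":0,"tz":0,"hand":-1},
    {"wx":0,"wy":0,"wz":0,"tx":0,"ty":0,"tz":0,"hand":-1},
    {"wx":0,"wy":0,"wz":0,"tx":0,"ty":0,"tz":0,"hand":-1},
    {"wx":0,"wy":0,"wz":0,"tx":0,"ty":0,"tz":0,"hand":-1},
    {"wx":0,"wy":0,"wz":0,"tx":0,"ty":0,"tz":0,"hand":-1},
    {"wx":0,"wy":0,"wz":0,"tx":0,"ty":0,"tz":0,"hand":-1},
    {"wx":0,"wy":0,"wz":0,"tx":0,"ty":0,"tz":0,"hand":-1}
  ],
  "squeeze": 25
}}

```text
time_s: 5.4
tool_pos: [0.5109, -0.1161, 0.0827]
ee_rot: [0.0, 0.192, 0.981, 0.0]
ft_force: [0.1, 0.5, 0.1]
opening: 0.0233
```

Run:
```python
from h import *
s=manip.get_state(); print(s['tool_pos'],s['opening'],s['ft_force'])
M=R.from_quat(np.r_[s['ee_rot'][1:],s['ee_rot'][0]]).as_matrix()
hub=np.array([.5865,-.1413]); k=np.array(s['tool_pos'][:2]); r=k-hub; print('r',np.hypot(*r),np.degrees(np.arctan2(r[1],r[0])))
r*=.080/np.hypot(*r)
# clockwise from above = negative about z; offsets in tool mm from the start
for a in range(0,361,10):
    d=R.from_euler('z',-a,degrees=True).as_matrix()[:2,:2]@r-r
    t=M.T@np.r_[d,0]*1000; print(a,t.round(1)[:2],end='; ')
```

```text
[ 0.51085254 -0.1160611   0.08271488] 0.023295339582362327 [0.10650638 0.51051372 0.07026671]
r 0.0797467258785362 161.5493205865879
0 [0. 0.]; 10 [-0.3 13.9]; 20 [-3.  27.6]; 30 [-8.1 40.6]; 40 [-15.4  52.5]; 50 [-24.6  63. ]; 60 [-35.4  71.7]; 70 [-47.7  78.4]; 80 [-60.9  82.9]; 90 [-74.7  85. ]; 100 [-88.6  84.7]; 110 [-102.3   82. ]; 120 [-115.3   76.9]; 130 [-127.2   69.7]; 140 [-137.7   60.5]; 150 [-146.4   49.6]; 160 [-153.1   37.3]; 170 [-157.6   24.1]; 180 [-159.7   10.3]; 190 [-159.4   -3.6]; 200 [-156.6  -17.3]; 210 [-151.6  -30.3]; 220 [-144.3  -42.2]; 230 [-135.1  -52.7]; 240 [-124.2  -61.4]; 250 [-112.   -68.1]; 260 [-98.8 -72.5]; 270 [-85.  -74.7]; 280 [-71.1 -74.3]; 290 [-57.4 -71.6]; 300 [-44.4 -66.6]; 310 [-32.5 -59.3]; 320 [-22.  -50.1]; 330 [-13.3 -39.2]; 340 [ -6.6 -27. ]; 350 [ -2.1 -13.8]; 360 [-0. -0.];
```

```bash
python3 tip.py >/dev/null
```

```text
(no output)
```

View pics/tip.png

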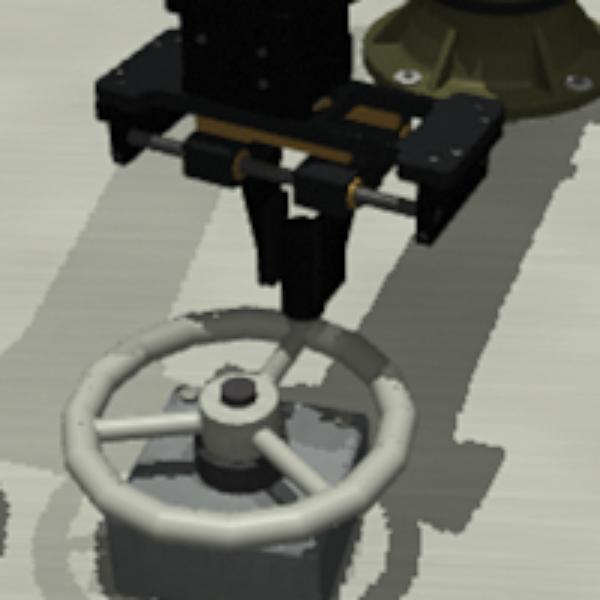

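Gripped (opening 23.3 mm), with the pads on the knob. The picture shows the tips just above the rim. Winding starts with a short test of 20°.

Call:
{"method": "send_rows", "body": {
  "targets": [
    {"wx":0,"wy":0,"wz":0,"tx":0,"ty":7,"tz":0,"hand":-1},
    {"wx":0,"wy":0,"wz":0,"tx":-0.3,"ty":13.9,"tz":0,"hand":-1},
    {"wx":0,"wy":0,"wz":0,"tx":-1.4,"ty":20.8,"tz":0,"hand":-1},
    {"wx":0,"wy":0,"wz":0,"tx":-3,"ty":27.6,"tz":0,"hand":-1},
    {"wx":0,"wy":0,"wz":0,"tx":-3,"ty":27.6,"tz":0,"hand":-1},
    {"wx":0,"wy":0,"wz":0,"tx":-3,"ty":27.6,"tz":0,"hand":-1}
  ]
}}

```text
time_s: 6.05
tool_pos: [0.5249, -0.0907, 0.0827]
ee_rot: [0.001, 0.192, 0.981, 0.0]
ft_force: [1.8, -0.7, 0.9]
opening: 0.0231
```

```bash
cat > off.py <<'E'
# tool-frame offsets (mm) from commanded wheel angle A0 to further angles, clockwise
import sys; from h import *
M=R.from_quat([.192196,.981356,0,0]).as_matrix(); r0=.08*np.r_[np.cos(np.radians(161.55)),np.sin(np.radians(161.55)),0]
f=lambda a: M.T@(R.from_euler('z',-a,degrees=True).apply(r0))*1000
A0=float(sys.argv[1]); print([(a,*(f(a)-f(A0)).round(1)[:2]) for a in range(int(A0)+10,int(A0)+121,10)])
s=manip.get_state(); p=np.array(s['tool_pos'][:2])-[.5865,-.1413]; print('turned',(161.55-np.degrees(np.arctan2(p[1],p[0])))%360,'r',np.hypot(*p),s['opening'],s['ft_force'])
E
python3 off.py 20
```

```text
[(30, np.float64(-5.1), np.float64(13.0)), (40, np.float64(-12.3), np.float64(24.9)), (50, np.float64(-21.5), np.float64(35.4)), (60, np.float64(-32.4), np.float64(44.1)), (70, np.float64(-44.6), np.float64(50.8)), (80, np.float64(-57.8), np.float64(55.3)), (90, np.float64(-71.6), np.float64(57.4)), (100, np.float64(-85.6), np.float64(57.1)), (110, np.float64(-99.2), np.float64(54.4)), (120, np.float64(-112.2), np.float64(49.3)), (130, np.float64(-124.1), np.float64(42.0)), (140, np.float64(-134.6), np.float64(32.8))]
turned 20.97206108459278 r 0.07971252362717379 0.023055076614760903 [ 1.83158929 -0.70326681  0.89171441]
```

Call:
{"method": "send_rows", "body": {
  "targets": [
    {"wx":0,"wy":0,"wz":0,"tx":-5.1,"ty":13,"tz":0,"hand":-1},
    {"wx":0,"wy":0,"wz":0,"tx":-12.3,"ty":24.9,"tz":0,"hand":-1},
    {"wx":0,"wy":0,"wz":0,"tx":-21.5,"ty":35.4,"tz":0,"hand":-1},
    {"wx":0,"wy":0,"wz":0,"tx":-32.4,"ty":44.1,"tz":0,"hand":-1},
    {"wx":0,"wy":0,"wz":0,"tx":-44.6,"ty":50.8,"tz":0,"hand":-1},
    {"wx":0,"wy":0,"wz":0,"tx":-57.8,"ty":55.3,"tz":0,"hand":-1},
    {"wx":0,"wy":0,"wz":0,"tx":-71.6,"ty":57.4,"tz":0,"hand":-1},
    {"wx":0,"wy":0,"wz":0,"tx":-85.6,"ty":57.1,"tz":0,"hand":-1},
    {"wx":0,"wy":0,"wz":0,"tx":-99.2,"ty":54.4,"tz":0,"hand":-1},
    {"wx":0,"wy":0,"wz":0,"tx":-112.2,"ty":49.3,"tz":0,"hand":-1},
    {"wx":0,"wy":0,"wz":0,"tx":-112.2,"ty":49.3,"tz":0,"hand":-1},
    {"wx":0,"wy":0,"wz":0,"tx":-112.2,"ty":49.3,"tz":0,"hand":-1}
  ]
}}

```text
time_s: 7.25
tool_pos: [0.6471, -0.0891, 0.0827]
ee_rot: [0.0, 0.192, 0.981, -0.001]
ft_force: [-1.2, -3.0, 3.9]
opening: 0.0227
```

```bash
python3 off.py 120
```

```text
[(130, np.float64(-11.9), np.float64(-7.2)), (140, np.float64(-22.4), np.float64(-16.4)), (150, np.float64(-31.1), np.float64(-27.3)), (160, np.float64(-37.8), np.float64(-39.6)), (170, np.float64(-42.3), np.float64(-52.8)), (180, np.float64(-44.4), np.float64(-66.5)), (190, np.float64(-44.1), np.float64(-80.5)), (200, np.float64(-41.4), np.float64(-94.2)), (210, np.float64(-36.3), np.float64(-107.2)), (220, np.float64(-29.1), np.float64(-119.1)), (230, np.float64(-19.9), np.float64(-129.6)), (240, np.float64(-9.0), np.float64(-138.3))]
turned 120.8289048040993 r 0.07999560702266946 0.02272956866022758 [-1.20795122 -2.97097933  3.90156727]
```

Call:
{"method": "send_rows", "body": {
  "targets": [
    {"wx":0,"wy":0,"wz":0,"tx":-11.9,"ty":-7.2,"tz":0,"hand":-1},
    {"wx":0,"wy":0,"wz":0,"tx":-22.4,"ty":-16.4,"tz":0,"hand":-1},
    {"wx":0,"wy":0,"wz":0,"tx":-31.1,"ty":-27.3,"tz":0,"hand":-1},
    {"wx":0,"wy":0,"wz":0,"tx":-37.8,"ty":-39.6,"tz":0,"hand":-1},
    {"wx":0,"wy":0,"wz":0,"tx":-42.3,"ty":-52.8,"tz":0,"hand":-1},
    {"wx":0,"wy":0,"wz":0,"tx":-44.4,"ty":-66.5,"tz":0,"hand":-1},
    {"wx":0,"wy":0,"wz":0,"tx":-44.1,"ty":-80.5,"tz":0,"hand":-1},
    {"wx":0,"wy":0,"wz":0,"tx":-41.4,"ty":-94.2,"tz":0,"hand":-1},
    {"wx":0,"wy":0,"wz":0,"tx":-36.3,"ty":-107.2,"tz":0,"hand":-1},
    {"wx":0,"wy":0,"wz":0,"tx":-29.1,"ty":-119.1,"tz":0,"hand":-1},
    {"wx":0,"wy":0,"wz":0,"tx":-29.1,"ty":-119.1,"tz":0,"hand":-1},
    {"wx":0,"wy":0,"wz":0,"tx":-29.1,"ty":-119.1,"tz":0,"hand":-1}
  ]
}}

```text
time_s: 8.45
tool_pos: [0.6265, -0.211, 0.0827]
ee_rot: [-0.001, 0.193, 0.981, -0.0]
ft_force: [-1.9, 0.1, 5.1]
opening: 0.023
```

```bash
python3 off.py 220; python3 tip.py >/dev/null
```

```text
[(230, np.float64(9.2), np.float64(-10.5)), (240, np.float64(20.1), np.float64(-19.2)), (250, np.float64(32.3), np.float64(-25.9)), (260, np.float64(45.5), np.float64(-30.4)), (270, np.float64(59.3), np.float64(-32.5)), (280, np.float64(73.2), np.float64(-32.2)), (290, np.float64(86.9), np.float64(-29.4)), (300, np.float64(99.9), np.float64(-24.4)), (310, np.float64(111.8), np.float64(-17.1)), (320, np.float64(122.3), np.float64(-7.9)), (330, np.float64(131.0), np.float64(2.9)), (340, np.float64(137.7), np.float64(15.2))]
turned 221.67443454518428 r 0.08032585282256957 0.023048247201964096 [-1.93236405  0.12735825  5.08006057]
```

View pics/tip.png

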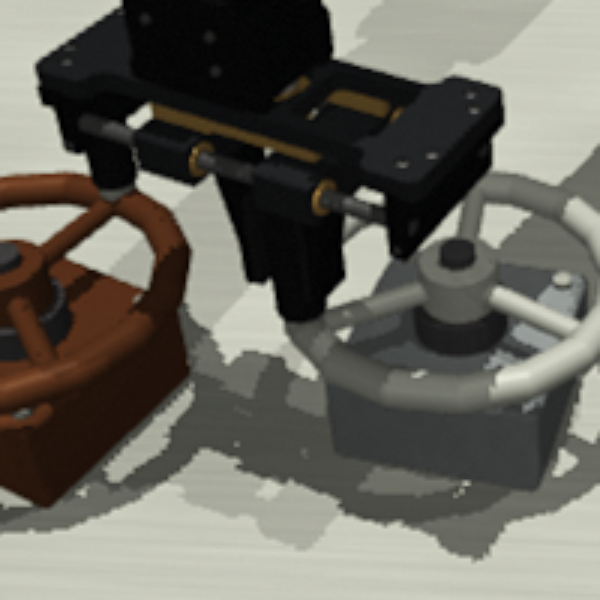

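The wheel follows and the grip holds. Before continuing I'll check the bracket's clearance to the brown wheel's knob at lower left.

Run:
```python
from h import *
s=manip.get_state(); t=np.array(s['tool_pos']); c=cam('scene'); P=cloud(c)
tx,ty=np.array([-.926,.377]),np.array([.377,.926])
d=P[...,:2]-t[:2]; a=d@tx; b=d@ty; z=P[...,2]; dark=(c['color'].max(2)<90)
for lo in np.arange(-.12,.12,.02):
    i=dark&(b>lo)&(b<lo+.02)&(abs(a)<.05)&(z>.16); 
    if i.any(): print(round(lo,2),i.sum(),'zmin',np.percentile(z[i],1).round(3),'a',a[i].min().round(3),a[i].max().round(3))
i=dark&(b<-.03)&(a>-.05)&(a<.2)&(z>.11)&(z<.16)&(P[...,1]<-.27); print('brown knob',i.sum(),P[i].mean(0) if i.any() else '')
T=cam('top'); print('brown from top0', ray(T,455,229.5,.154))
```

```text
-0.1 337 zmin 0.189 a -0.039 0.018
-0.08 633 zmin 0.187 a -0.039 0.009
-0.06 482 zmin 0.195 a -0.039 -0.001
-0.04 1454 zmin 0.169 a -0.04 -0.01
-0.02 2788 zmin 0.165 a -0.04 0.01
0.0 4920 zmin 0.202 a -0.041 0.032
0.02 6828 zmin 0.195 a -0.045 0.03
0.04 1580 zmin 0.191 a -0.043 0.035
0.06 575 zmin 0.2 a -0.039 0.037
0.08 1265 zmin 0.187 a -0.04 0.037
brown knob 130 [ 0.53903067 -0.32710855  0.11875958]
brown from top0 [ 0.52741485 -0.32208977  0.154     ]
```

The body's underside is at z=0.187, against the brown knob top at 0.154, so there is 33 mm of clearance. Continuing.

Call:
{"method": "send_rows", "body": {
  "targets": [
    {"wx":0,"wy":0,"wz":0,"tx":9.2,"ty":-10.5,"tz":0,"hand":-1},
    {"wx":0,"wy":0,"wz":0,"tx":20.1,"ty":-19.2,"tz":0,"hand":-1},
    {"wx":0,"wy":0,"wz":0,"tx":32.3,"ty":-25.9,"tz":0,"hand":-1},
    {"wx":0,"wy":0,"wz":0,"tx":45.5,"ty":-30.4,"tz":0,"hand":-1},
    {"wx":0,"wy":0,"wz":0,"tx":59.3,"ty":-32.5,"tz":0,"hand":-1},
    {"wx":0,"wy":0,"wz":0,"tx":73.2,"ty":-32.2,"tz":0,"hand":-1},
    {"wx":0,"wy":0,"wz":0,"tx":86.9,"ty":-29.4,"tz":0,"hand":-1},
    {"wx":0,"wy":0,"wz":0,"tx":99.9,"ty":-24.4,"tz":0,"hand":-1},
    {"wx":0,"wy":0,"wz":0,"tx":111.8,"ty":-17.1,"tz":0,"hand":-1},
    {"wx":0,"wy":0,"wz":0,"tx":122.3,"ty":-7.9,"tz":0,"hand":-1},
    {"wx":0,"wy":0,"wz":0,"tx":122.3,"ty":-7.9,"tz":0,"hand":-1},
    {"wx":0,"wy":0,"wz":0,"tx":122.3,"ty":-7.9,"tz":0,"hand":-1}
  ]
}}

```text
time_s: 9.8
tool_pos: [0.5114, -0.1689, 0.0826]
ee_rot: [-0.001, 0.191, 0.982, 0.001]
ft_force: [-1.6, 1.2, 6.0]
opening: 0.0232
```

```bash
python3 off.py 320
```

```text
[(330, np.float64(8.7), np.float64(10.9)), (340, np.float64(15.4), np.float64(23.1)), (350, np.float64(19.9), np.float64(36.3)), (360, np.float64(22.0), np.float64(50.1)), (370, np.float64(21.7), np.float64(64.0)), (380, np.float64(19.0), np.float64(77.7)), (390, np.float64(13.9), np.float64(90.7)), (400, np.float64(6.7), np.float64(102.6)), (410, np.float64(-2.5), np.float64(113.1)), (420, np.float64(-13.4), np.float64(121.8)), (430, np.float64(-25.7), np.float64(128.5)), (440, np.float64(-38.9), np.float64(133.0))]
turned 321.34509358484695 r 0.08000552437933063 0.023174627075263198 [-1.60526001  1.15181654  5.97077283]
```

Call:
{"method": "send_rows", "body": {
  "targets": [
    {"wx":0,"wy":0,"wz":0,"tx":8.7,"ty":10.9,"tz":0,"hand":-1},
    {"wx":0,"wy":0,"wz":0,"tx":15.4,"ty":23.1,"tz":0,"hand":-1},
    {"wx":0,"wy":0,"wz":0,"tx":19.9,"ty":36.3,"tz":0,"hand":-1},
    {"wx":0,"wy":0,"wz":0,"tx":21.3,"ty":43.1,"tz":0,"hand":-1},
    {"wx":0,"wy":0,"wz":0,"tx":22,"ty":50.1,"tz":0,"hand":-1},
    {"wx":0,"wy":0,"wz":0,"tx":22,"ty":50.1,"tz":0,"hand":-1},
    {"wx":0,"wy":0,"wz":0,"tx":22,"ty":50.1,"tz":0,"hand":-1},
    {"wx":0,"wy":0,"wz":0,"tx":22,"ty":50.1,"tz":0,"hand":-1}
  ]
}}

```text
time_s: 10.6
tool_pos: [0.5108, -0.1159, 0.0827]
ee_rot: [-0.0, 0.192, 0.981, 0.0]
ft_force: [1.2, 1.5, 4.0]
opening: 0.0229
```

```bash
python3 off.py 360
```

```text
[(370, np.float64(-0.3), np.float64(13.9)), (380, np.float64(-3.0), np.float64(27.6)), (390, np.float64(-8.1), np.float64(40.6)), (400, np.float64(-15.3), np.float64(52.5)), (410, np.float64(-24.5), np.float64(63.0)), (420, np.float64(-35.4), np.float64(71.7)), (430, np.float64(-47.7), np.float64(78.4)), (440, np.float64(-60.9), np.float64(82.9)), (450, np.float64(-74.7), np.float64(85.0)), (460, np.float64(-88.6), np.float64(84.7)), (470, np.float64(-102.3), np.float64(82.0)), (480, np.float64(-115.3), np.float64(76.9))]
turned 0.1234451380922792 r 0.07982252125440639 0.022912316259354342 [1.2430525  1.49460801 3.97447528]
```

The knob is back at its start. Release to 60 mm and lift straight up.

Call:
{"method": "send_rows", "body": {
  "targets": [
    {"wx":0,"wy":0,"wz":0,"tx":0,"ty":0,"tz":0,"hand":0.4},
    {"wx":0,"wy":0,"wz":0,"tx":0,"ty":0,"tz":0,"hand":0.4},
    {"wx":0,"wy":0,"wz":0,"tx":0,"ty":0,"tz":0,"hand":0.4},
    {"wx":0,"wy":0,"wz":0,"tx":0,"ty":0,"tz":0,"hand":0.4},
    {"wx":0,"wy":0,"wz":0,"tx":0,"ty":0,"tz":0,"hand":0.4},
    {"wx":0,"wy":0,"wz":0,"tx":0,"ty":0,"tz":-10,"hand":0.4},
    {"wx":0,"wy":0,"wz":0,"tx":0,"ty":0,"tz":-30,"hand":0.4},
    {"wx":0,"wy":0,"wz":0,"tx":0,"ty":0,"tz":-60,"hand":0.4},
    {"wx":0,"wy":0,"wz":0,"tx":0,"ty":0,"tz":-100,"hand":0.4},
    {"wx":0,"wy":0,"wz":0,"tx":0,"ty":0,"tz":-130,"hand":0.4},
    {"wx":0,"wy":0,"wz":0,"tx":0,"ty":0,"tz":-130,"hand":0.4}
  ]
}}

```text
time_s: 11.7
tool_pos: [0.5137, -0.1169, 0.2182]
ee_rot: [0.005, 0.192, 0.981, 0.001]
ft_force: [0.3, -1.2, -0.4]
opening: 0.0613
```

Call:
{"method": "send_rows", "body": {
  "targets": [
    {"wx":0,"wy":0,"wz":0,"tx":80,"ty":200,"tz":0,"hand":0.4},
    {"wx":0,"wy":0,"wz":0,"tx":80,"ty":200,"tz":0,"hand":0.4},
    {"wx":0,"wy":0,"wz":0,"tx":80,"ty":200,"tz":0,"hand":0.4},
    {"wx":0,"wy":0,"wz":0,"tx":80,"ty":200,"tz":0,"hand":0.4},
    {"wx":0,"wy":0,"wz":0,"tx":80,"ty":200,"tz":0,"hand":0.4},
    {"wx":0,"wy":0,"wz":0,"tx":80,"ty":200,"tz":0,"hand":0.4}
  ]
}}

```text
time_s: 12.3
tool_pos: [0.5113, 0.1025, 0.2121]
ee_rot: [-0.001, 0.189, 0.982, -0.0]
ft_force: [0.6, -0.4, -0.1]
opening: 0.0604
```

Run:
```python
from h import *
b=cv2.imread('pics/scene0.png')[:,:,::-1]
c=cam('scene'); P=cloud(c); save(c,'end.png')
m=np.zeros((480,640),bool); m[190:340,205:340]=1
k=m&(c['color'].max(2)<60)&(P[...,2]>.11)&(P[...,2]<.17); p=P[k]; t=p[p[:,2]>.148]
print('knob',p.mean(0),len(p),t.mean(0),'was [.51797 -.11438 .13537] n389, top [.51416 -.11467 .15172]')
d=np.abs(c['color'].astype(int)-b).max(2)
print('small wheel diff px',(d[220:345,430:540]>60).sum(),'lift',(d[195:330,210:340]>60).sum(),'brown',(d[195:340,55:195]>60).sum())
print(manip.get_state()['tool_pos'])
```

```text
knob [ 0.51795295 -0.11447064  0.1355043 ] 393 [ 0.51428999 -0.11517628  0.15166894] was [.51797 -.11438 .13537] n389, top [.51416 -.11467 .15172]
small wheel diff px 1521 lift 0 brown 0
[0.51172523 0.09939417 0.21220496]
```

View pics/end.png

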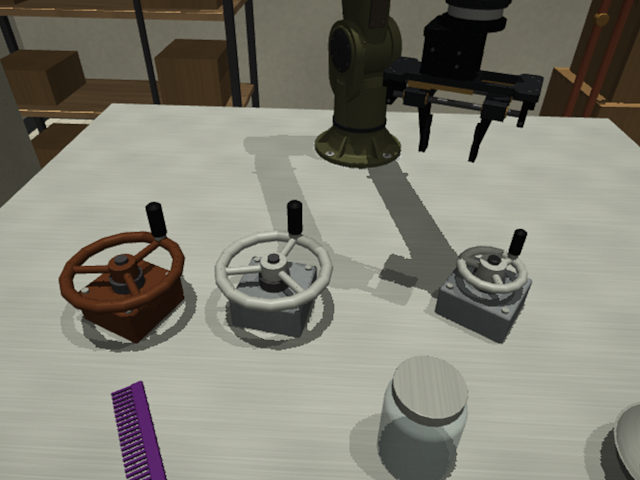

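The big wheel's knob is back at (294,203). The small wheel's knob is still at (518,242), so its pixel differences are the arm's shadow. The hand is clear of everything.

```bash
python3 -c "
from workcell import manip
print(manip.finish_job())"
```

```text
the job is handed in; nothing more can be done
None
```

I wound the larger aluminium handwheel one full turn clockwise by its knob, let go, lifted clear and handed the job in at about 12.4 s. No verdict was reported.

- **Full turn:** the gripper went 360° round the hub. Its measured pose was checked at about 21°, 121°, 222°, 321° and 360°. The knob stayed gripped at about 23 mm opening, and the wrist-force readings at those checks stayed under about 7 N.
- **Final position:** after release, the camera puts the knob within about 0.5 mm of where it began. No pixel around the larger wheel or the brown wheel changed by more than the threshold.
- **Smaller wheel:** my image comparison flagged 1,521 changed pixels around it. In the picture its knob is where it was, and I put the change down to the arm's shadow. I did not measure its angle separately.
- **Disagreement:** the camera showed the fingertips about 34 mm higher than the reported TCP height. I descended in stages and set the grasp height by the camera.
- **Picture budget:** I viewed 10 pictures, the full budget.

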